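# Level a worktop shelf with its screw foot

## Robot

A 6-joint arm with a two-finger parallel gripper is mounted at the origin on the work surface; the furniture and walls round the work are solid. World frame = base frame: x ahead of the robot, y to its left, z up, the work surface at z = 0. Lengths are in m, angles in rad, forces in N, time in s.
With the tool pointing down it reaches from about 0.375 to 0.925 m from the base axis. Payload 5.7 kg.
Tool frame: the origin (TCP) lies midway between the tips of the shut fingers; the grasp point (between the pads) lies 19 mm behind it; z points along the fingers, y is the line along which they close (so a half turn about z gives the same grasp; the last joint's range is limited). The gripper opens to 88 mm and grips with 3 to 60 N. Pads are 20 mm wide; open, the fingers measure 115 mm over their backs; the gripper's body (75 mm by 178 mm) begins 61 mm behind the grasp point.
Start: joints at [-1.316, 0.359, 1.51, -0, 1.272, -0.115], TCP at [0.217, -0.559, 0.223] pointing down, gripper open.
Joint ranges: [-2.97, 2.97], [-1.01, 2.36], [0.21, 2.38], [-0.96, 4.11], [0.2, 2.71], [-2.98, 2.98]. Speed limits (rad/s): [2.39, 2.39, 3.14, 3.14, 3.14, 3.14].

## Interface

Orientations are given as a unit quaternion [x, y, z, w].
In Python, from bench import move_ptp, servo_line, goto_joints, move_gripper, sleep, inverse_kinematics, capture, PlanningError, close_job, spot_in, silhouettes, current_clock, current_joint_pos, current_qvel, current_joint_torque, current_position, current_orientation, current_force, current_torque, current_finger_gap, current_grip_force gives the robot as it stands. Calls block until the motion is done:
- move_ptp(position, orientation): joint-space move of the TCP to a pose.
- servo_line(position, orientation=None, rate=0.15, contact_N=None): straight line of the TCP; orientation=None keeps the orientation; rate is the mean speed in m/s. With contact_N (N) it stops when the force on the tool has changed by that much, and returns True; else False.
- goto_joints(angles): joint-space move.
- move_gripper(opening): finger opening in m; the grip force is fixed at half the most; returns when the fingers have stopped.
- sleep(seconds).
- inverse_kinematics(position, orientation): joint angles nearest the present ones, or None.
- capture(name): name is "scene" or "top" or "wrist"; returns a dict with "image" (420x560x3 uint8, blue, green, red), "range_z" (420x560 float32, m along the optical axis (not along the pixel's ray), 0 where there is no reading), "intrinsics" (3x3 intrinsics, pixels), "k1" (the pictures are not rectified: a ray, as slopes to the right and down, at radius r is drawn at 1 + k1 r^2 times it, then the intrinsics apply), "R" (3x3) and "t" (3): a world point X has camera coordinates R X + t. Camera axes: x right, y down, z forward; pixel columns grow to the right and rows downward; lengths in m; the calibration is good to about 2 mm. A picture is of the moment at which its call begins.
A pose or a line that the arm cannot do raises PlanningError and nothing moves.
- close_job(): hands the job in; it is judged then, once.
Trained networks look in the newest picture that a camera, given by its name, has taken for a name from the list of things; names that differ only in an ending like _2 or _b are one class to them, and where a whole thing is asked for, a point or a joint stands for the part that bears it (a point fixed in the world has none). Each returns a list of dicts, best first, with "conf" (0 to 1); they miss things now and then, are a little off and sometimes report something else, mostly with a low value. They report only what shows in the picture. A call takes as long as a camera call.
- spot_in(camera, query): "xy" ([column, row] in pixels, amid what is visible of it).
- silhouettes(camera, query): "region" (420x560 bool, what is visible of it) and "xy" ([column, row] in pixels, amid what is visible of it).
Readings, each from a call of its own:
- current_clock(): time.
- current_joint_pos(): joint angles.
- current_qvel(): joint speeds.
- current_joint_torque(): joint torques, N m.
- current_position(): TCP position.
- current_orientation(): TCP orientation.
- current_force(): force on the tool from outside, world axes, zero at the start.
- current_torque(): the same for the moment, N m.
- current_finger_gap(): finger opening in m.
- current_grip_force(): force on a finger pad.
Only numpy, scipy, OpenCV 4.12 (cv2) and the standard library are available. Lean on these libraries where they do the work, as an engineer would, in place of code of your own. Each camera call takes 0.05 s, during which the arm holds its last target. There are 200 camera calls.

## Task

Lay the yellow spirit level on the grey strip of the small wooden shelf, lengthwise, and let go of it. Then take the red-and-black knob of the shelf's screw foot, push it down until the sprung shelf end sits down firmly on its foot, and turn it until the bubble rests between the two black lines. Do not let go: the job finishes with your hand still pressing the knob down, the shelf seated and the bubble centred; leave the other things on the worktop alone.

Things in the scene. Friction and masses are not known exactly. Their poses are not given: they have to be found in the camera images.
- level: Yellow box spirit level with black end caps, 26 mm wide (its x) by 200 mm long (its y) by 34 mm high, 0.24 kg, lying on its base on the worktop. Origin at the centre of its underside, z up. The vial is in the middle of its top. Take it across its 26 mm width at the middle.
- vial_mid (a point): Fixed point of the level: middle of its vial, 27 mm above the level's underside, midway between the two black lines (26 mm apart). Axes as the level's; y runs along the vial.
- bubble (a point): Centre of the whitish bubble, 18 mm long. It slides along the level's y towards the higher end, 0.8 mm per 0.001 rad of slope (14 mm a degree), up to 23 mm either way, and settles in about 1 s. Centred: within 4 mm of vial_mid along the level's y, so that it lies between the lines.
- shelf_spot (a point): Middle of the grey strip (36 by 206 mm) on the shelf's top, where the middle of the level's underside goes, within 20 mm and 8 degrees, either way round. Axes: x across the board, y along it towards the knob, z out of its top. The board reaches 60 mm either side across; along y from 125 mm behind this point to 205 mm ahead.
- riser: Feet of the small wooden shelf, fixed to the worktop; origin on the worktop under the board's middle, y towards the knob. The board (120 by 330 mm, top about 62 mm up) pivots on the fixed foot 150 mm behind the origin, 12 mm up, and stands on the screw foot 120 mm ahead of it, below the knob. It starts up to 1.5 degrees out of level.
- knob_grip (a point): On the knob's axis, 160 mm from shelf_spot along its y, at mid height of the red bar grip. The bar is 58 mm long (this point's x), 14 mm thick (its y), 28 mm high (14 mm above and below this point) and stands on a black flange, diameter 64 mm, top 14 mm below this point, on which fingertips beside the bar can press. It turns with the knob.
- shelf (a joint): Spring play of the shelf on its screw foot, rad: 0.010 when not pressed (the knob end rides up 3 mm on its spring), 0 when pressed down and seated; seated means under 0.0015. Readings are too noisy to tell: go by the push on the knob. The bubble counts only while seated. Once seated the knob end is at first always too low: turn 0.6 to 1.5 rad clockwise (2.3 free).
- knob: The knob; origin on its axis under the flange (8 mm thick), 21 mm below knob_grip, same axes. It sinks up to 10 mm on its own spring: 2 N at first, 1 N more per mm. Some 5 to 7 N down seats the shelf; 8 to 13 N is right. Clockwise from above raises this end of the shelf 0.016 rad (4.3 mm) a radian, the knob with it; 0.12 N m of friction.
- mug_1: White mug with green dots, 78 mm wide (114 with its handle), 93 mm high; a bystander, leave it alone. Origin at the centre of its underside.
- spice_jar_1: Spice jar with a dark cap, 41 mm wide, 105 mm high; a bystander, leave it alone. Origin at the centre of its underside.
- spice_jar_2: Second spice jar with a dark cap, 41 mm wide, 105 mm high; a bystander, leave it alone. Origin at the centre of its underside.
- orange_1: Orange, 65 mm; a bystander, leave it alone. Origin at the centre of its underside.
- orange_2: Second orange, 68 mm; a bystander, leave it alone. Origin at the centre of its underside.
- onion_1: Red-brown onion, 68 mm wide, 72 mm high; a bystander, leave it alone. Origin at the centre of its underside.
- egg_timer: Red and white egg timer, 64 mm wide, 53 mm high; a bystander, leave it alone. Origin at the centre of its underside.

How it is judged:
On the way, in this order (a step that is already met when the one before it is completed fails the run):
1. the level lies lengthwise on the grey strip, let go (x of level in the frame of shelf_spot between -0.02 and 0.02 m and y of level in the frame of shelf_spot between -0.02 and 0.02 m and z of level in the frame of shelf_spot between -0.003 and 0.004 m and angle between the y axis of level and the y axis of shelf_spot, either way round below 0.15 rad and angle between the z axis of level and the z axis of shelf_spot, either way round below 0.03 rad and contact force between level and the fingers below 0.2 N and contact force between level and the arm below 0.2 N), for 0.3 s.
2. the knob is pressed and the shelf seated, the level still on the strip (x of level in the frame of shelf_spot between -0.02 and 0.02 m and y of level in the frame of shelf_spot between -0.02 and 0.02 m and z of level in the frame of shelf_spot between -0.003 and 0.004 m and angle between the y axis of level and the y axis of shelf_spot, either way round below 0.15 rad and angle between the z axis of level and the z axis of shelf_spot, either way round below 0.03 rad and value of joint shelf below 0.0015 rad and contact force between the fingers and knob above 3 N), for 0.2 s.
At the end, for the whole second after the job is handed in: The level lies on the grey strip (within 20 mm and 0.15 rad), untouched and at rest; the fingers press on the knob with over 3 N and the shelf is seated (play under 0.0015 rad); the bubble's centre is within 4 mm of the middle of the vial (all of step 2 and contact force between level and the fingers below 0.2 N and contact force between level and the arm below 0.2 N and y of bubble in the frame of vial_mid between -0.004 and 0.004 m and linear speed of level below 0.01 m/s); the arm keeps its last pose, push and grip.
It fails at once if a bystander (mug, spice jar, orange, onion, egg timer) is moved more than 40 mm (distance of any of mug_1, spice_jar_1, spice_jar_2, orange_1, orange_2, onion_1, egg_timer from where it was at the start of the episode above 0.04 m).
It also fails if it takes over 61 s, if anything falls off the work surface, if the arm or the gripper's body presses on something with over 40 N, if the wrist force passes 120 N, or if a joint passes its speed limit or range.

## Working session

There is one attempt and no reset: what is moved stays moved. The work goes in short steps, each a Python script; the robot and the scene stay as the last script left them, time stands still between calls to the robot, and variables do not carry over. Pictures are saved under pics/ and viewed, at most 10 in all, crops included, and the job is handed in when it is done.

```bash
mkdir -p pics; ls; cat > h.py <<'E'
import numpy as np, cv2
from bench import *
def cloud(c):
    K=c["intrinsics"];z=c["range_z"];v,u=np.mgrid[:420,:560]
    xd=(u-K[0,2])/K[0,0];yd=(v-K[1,2])/K[1,1];x,y=xd.copy(),yd.copy()
    for _ in range(8):
        f=1+c["k1"]*(x*x+y*y);x=xd/f;y=yd/f
    P=np.stack([x*z,y*z,z],-1)
    W=(P-c["t"])@c["R"]   # R^T (P-t)
    W[z<=0]=np.nan
    return W
def down(yaw):  # tool z down, tool y (closing) at world angle yaw
    from scipy.spatial.transform import Rotation as R
    y=np.array([np.cos(yaw),np.sin(yaw),0]);z=np.array([0,0,-1.]);x=np.cross(y,z)
    return R.from_matrix(np.stack([x,y,z],1)).as_quat()
E
python3 - <<'E'
from h import *
print(current_clock(),current_force(),current_orientation())
ims=[]
for n in ("scene","top"):
    c=capture(n);W=cloud(c);ims.append(c["image"].copy())
    for q in ("level","riser","knob","mug_1","spice_jar_1","orange_1","onion_1","egg_timer","bubble","knob_grip","shelf_spot"):
        for d in silhouettes(n,q)[:3]:
            if d["conf"]<.3: continue
            m=d["region"];p=W[m];p=p[~np.isnan(p).any(1)]
            if len(p)<3: print(n,q,d["conf"],d["xy"],"few");continue
            top=p[p[:,2]>np.percentile(p[:,2],95)-.006]
            r=cv2.minAreaRect((top[:,:2]*1000).astype(np.float32))
            print(n,q,round(d["conf"],2),np.round(d["xy"]),len(p),"med",np.round(np.median(p,0),3),"z95",round(np.percentile(p[:,2],95),3),"topmean",np.round(top.mean(0),3),"rect",np.round(r[0]),np.round(r[1]),round(r[2]))
cv2.imwrite("pics/scene.png",ims[0]);cv2.imwrite("pics/top.png",ims[1])
print(current_clock())
E
```

```text
pics
0.0 [0.46128971 0.30587615 0.25471289] [ 9.82953402e-01  1.83852653e-01 -6.13991644e-05 -8.98382065e-04]
scene level 0.63 [249. 298.] 744 med [ 0.421 -0.237  0.034] z95 0.037 topmean [ 0.421 -0.223  0.035] rect [ 416. -280.] [338.  39.] 85
scene riser 0.73 [256. 232.] 2735 med [0.444 0.034 0.063] z95 0.084 topmean [0.452 0.207 0.092] rect [453. 204.] [61. 41.] 3
scene knob 0.64 [254. 200.] 234 med [0.452 0.21  0.088] z95 0.11 topmean [0.453 0.213 0.108] rect [453. 213.] [15. 53.] 86
scene mug_1 0.96 [242. 180.] 562 med [0.406 0.405 0.063] z95 0.093 topmean [0.407 0.429 0.092] rect [430. 349.] [ 75. 254.] 15
scene spice_jar_1 0.59 [315. 184.] 170 med [0.656 0.292 0.091] z95 0.109 topmean [0.653 0.291 0.11 ] rect [630. 186.] [288.  35.] 78
scene spice_jar_1 0.54 [307. 181.] 235 med [0.634 0.374 0.08 ] z95 0.109 topmean [0.636 0.351 0.112] rect [622. 223.] [376.  36.] 83
scene orange_1 0.78 [301. 272.] 401 med [ 0.562 -0.157  0.047] z95 0.061 topmean [ 0.565 -0.144  0.059] rect [ 565. -140.] [35. 38.] 82
scene orange_1 0.5 [304. 304.] 97 med [ 0.549 -0.314  0.059] z95 0.066 topmean
[... 1425 characters left out ...]
4 -0.135  0.059] rect [ 565. -130.] [57. 42.] 64
top orange_1 0.68 [414. 188.] 488 med [ 0.563 -0.301  0.053] z95 0.063 topmean [ 0.565 -0.307  0.061] rect [ 565. -307.] [39. 40.] 79
top onion_1 0.61 [388. 185.] 494 med [ 0.572 -0.223  0.051] z95 0.063 topmean [ 0.58  -0.227  0.061] rect [ 583. -225.] [40. 38.] 9
top egg_timer 0.7 [167. 213.] 420 med [0.504 0.388 0.047] z95 0.053 topmean [0.506 0.395 0.05 ] rect [507. 395.] [47. 45.] 75
top knob_grip 0.57 [227. 230.] 474 med [0.452 0.214 0.082] z95 0.109 topmean [0.452 0.218 0.107] rect [452. 218.] [14. 57.] 86
top shelf_spot 0.93 [269. 232.] 5325 med [0.445 0.097 0.061] z95 0.081 topmean [0.451 0.217 0.088] rect [452. 219.] [62. 62.] 89
1.2
```

View pics/top.png

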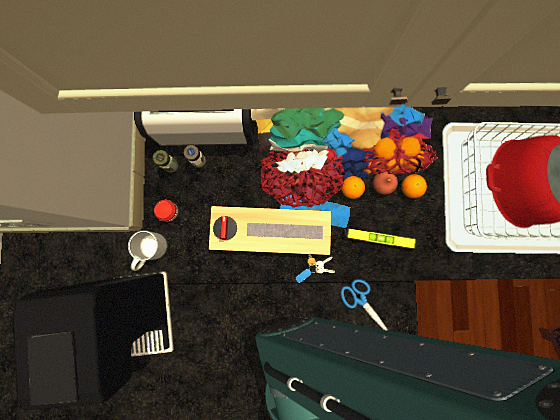

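```bash
python3 - <<'E'
from h import *
c=capture("top");W=cloud(c)
def rect(m,lo,hi):
    p=W[m];p=p[(p[:,2]>lo)&(p[:,2]<hi)]
    r=cv2.minAreaRect((p[:,:2]*1000).astype(np.float32));b=cv2.boxPoints(r);print(r,b.round().tolist());
    q=p-p.mean(0);print("mean",p.mean(0),"pca",np.linalg.svd(q[:,:2],full_matrices=False)[2][0])
rect(silhouettes("top","level")[0]["region"],.028,.04)
m=silhouettes("top","riser")[0]["region"]
rect(m,.05,.072)
hsv=cv2.cvtColor(c["image"],cv2.COLOR_BGR2HSV)
# grey strip: low saturation on board
g=m&(hsv[...,1]<60)&(hsv[...,2]>50); rect(g,.05,.072)
E
```

```text
((420.2743225097656, -208.99081420898438), (198.31838989257812, 26.177919387817383), 79.8111801147461) [[390.0, -304.0], [416.0, -309.0], [451.0, -114.0], [425.0, -109.0]]
mean [ 0.42010533 -0.20776154  0.03288389] pca [0.17583111 0.98442035]
((445.9107666015625, 98.73816680908203), (330.2629089355469, 120.5947265625), 86.85846710205078) [[377.0, -63.0], [497.0, -69.0], [515.0, 260.0], [395.0, 267.0]]
mean [0.44425433 0.08677702 0.06120048] pca [-0.05490193 -0.99849175]
((443.3567199707031, 58.322818756103516), (204.24063110351562, 34.079402923583984), 86.82438659667969) [[421.0, -43.0], [455.0, -45.0], [466.0, 159.0], [432.0, 161.0]]
mean [0.44335248 0.05875169 0.06176123] pca [-0.05335781 -0.99857546]
```

The top view agrees with the networks: level at (380,240), shelf strip at (285,231) and knob at (224,228) with its bar across the board. The keys and the bag are clear of the path. Now I'll grasp the level.

```bash
python3 - <<'E'
from h import *
q=down(np.radians(-10.2))
move_ptp([.4203,-.2085,.14],q)
c=capture("wrist");W=cloud(c);cv2.imwrite("pics/w1.png",c["image"])
s=silhouettes("wrist","level")
if s:
    p=W[s[0]["region"]];p=p[(p[:,2]>.028)&(p[:,2]<.042)];r=cv2.minAreaRect((p[:,:2]*1000).astype(np.float32));print(s[0]["conf"],r,p.mean(0))
servo_line([.4203,-.2085,.007],rate=.1)
move_gripper(.015)
print(current_finger_gap(),current_grip_force(),current_force(),current_position())
servo_line([.4203,-.2085,.15],rate=.15)
print(current_finger_gap(),current_force(),current_joint_pos())
q=down(np.radians(-3.1))
move_ptp([.4433,.0585,.15],q)
c=capture("wrist");cv2.imwrite("pics/w2.png",c["image"])
c=capture("top");W=cloud(c);s=silhouettes("top","level")
if s:
    p=W[s[0]["region"]];p=p[(p[:,2]>.1)];r=cv2.minAreaRect((p[:,:2]*1000).astype(np.float32));print(s[0]["conf"],r)
print(current_clock(),current_force())
E
```

```text
0.7 ((421.5262145996094, -211.94857788085938), (198.59056091308594, 26.16092872619629), 79.91980743408203) [ 0.42352794 -0.20156636  0.03385815]
0.026066831925050816 29.998556077480316 [ 1.63009428 -0.19567851 -1.94026773] [ 0.42056917 -0.20865035  0.00702093]
0.02625395493700903 [-0.55617471  1.02779978 -2.58172356] [-6.07902270e-01  2.60221898e-01  1.87412580e+00 -1.75276847e-05
  1.00901049e+00 -4.29876859e-01]
7.7333 [ 0.34721198  0.85863363 -2.40253418]
```

View pics/w2.png

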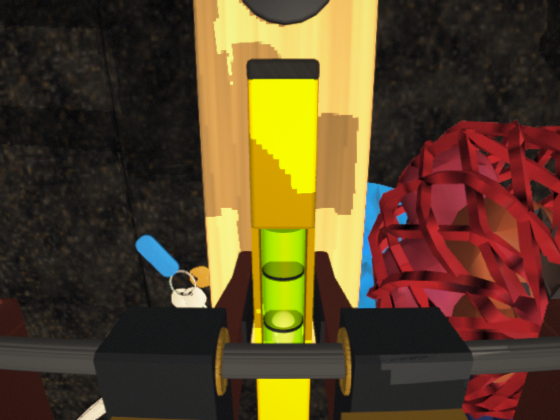

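The level is held straight and lies over the strip. The mesh bag is on the right, so I check its height and then lower.

```bash
python3 - <<'E'
from h import *
c=capture("scene");W=cloud(c)
for x0 in (.49,.51,.53,.55):
    m=(W[...,0]>x0)&(W[...,0]<x0+.02)&(W[...,1]>-.1)&(W[...,1]<.2);z=W[m][:,2];print(x0,m.sum(),np.percentile(z,[50,98]) if len(z) else 0)
hit=servo_line([.4433,.0585,.080],rate=.12,contact_N=6)
print(hit)
if not hit: hit=servo_line([.4433,.0585,.063],rate=.02,contact_N=3)
print(hit,current_position(),current_force())
move_gripper(.085)
sleep(.2)
p=current_position();servo_line([p[0],p[1],.18],rate=.15)
sleep(.3)
c=capture("top");W=cloud(c);s=silhouettes("top","level");print(current_clock(),current_force())
cv2.imwrite("pics/w3.png",capture("wrist")["image"])
if s:
    p=W[s[0]["region"]];p=p[(p[:,2]>.08)&(p[:,2]<.11)];r=cv2.minAreaRect((p[:,:2]*1000).astype(np.float32));print(s[0]["conf"],len(p),r)
E
```

```text
0.49 455 [0.06259401 0.27602003]
0.51 600 [0.07330347 0.27574757]
0.53 479 [0.07171111 0.14555831]
0.55 470 [0.1072387  0.15180863]
False
True [0.4433642  0.0585863  0.06834465] [0.45547569 0.02531916 3.2764539 ]
11.6417 [-0.04194475  0.29849425  0.63606554]
```

View pics/w3.png

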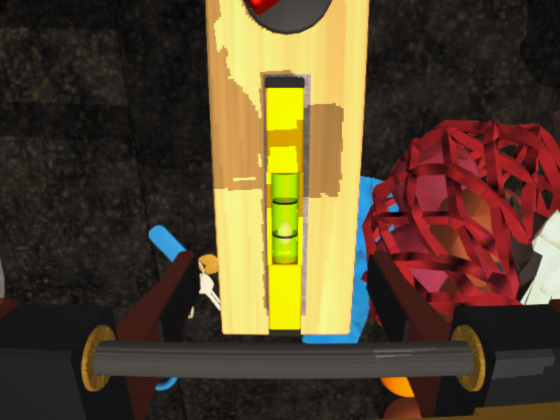

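The level lies on the strip. Next I go above the knob, check the joint range for both wrist options, and measure the bar.

```bash
python3 - <<'E'
from h import *
c=capture("top");W=cloud(c)
for d in silhouettes("top","knob")[:1]:
    p=W[d["region"]];print("knob z pct",np.percentile(p[:,2],[2,20,50,80,98]));t=p[p[:,2]>.1]
    r=cv2.minAreaRect((t[:,:2]*1000).astype(np.float32));print(r, t.mean(0))
    f=p[(p[:,2]>.074)&(p[:,2]<.092)];print("flange",cv2.minEnclosingCircle((f[:,:2]*1000).astype(np.float32)),np.median(f,0))
for yaw in (86.5,-93.5):
    for dy in (0,-60,-115):
        j=inverse_kinematics([.452,.218,.1],down(np.radians(yaw+dy)));print(yaw,dy,None if j is None else np.round(j,2))
E
```

```text
knob z pct [nan nan nan nan nan]
((451.9735412597656, 219.1078338623047), (57.46715545654297, 13.820165634155273), 31.389545440673828) [0.45212307 0.21886439 0.10473199]
flange ((452.3132629394531, 219.01319885253906), 31.7462215423584) [0.45100728 0.21682046 0.07817976]
86.5 0 [ 0.31  0.37  1.86 -0.    0.91 -1.2 ]
86.5 -60 [ 0.31  0.37  1.86 -0.    0.91 -0.15]
86.5 -115 [ 0.31  0.37  1.86 -0.    0.91  0.81]
-93.5 0 [ 0.31  0.37  1.86 -0.    0.91  1.94]
-93.5 -60 None
-93.5 -115 [ 0.31  0.37  1.86 -0.    0.91 -2.33]
```

```bash
python3 - <<'E'
from h import *
move_ptp([.452,.2185,.20],down(np.radians(86.5)))
c=capture("wrist");W=cloud(c);cv2.imwrite("pics/w4.png",c["image"])
for n in ("wrist","top"):
    c=capture(n);W=cloud(c)
    for d in silhouettes(n,"knob")[:1]:
        p=W[d["region"]];t=p[(p[:,2]>.098)&(p[:,2]<.12)]
        if len(t)<5: print(n,"few");continue
        r=cv2.minAreaRect((t[:,:2]*1000).astype(np.float32));print(n,d["conf"],r,t.mean(0))
print(current_clock())
E
```

```text
wrist 0.66 ((453.7336730957031, 217.22706604003906), (58.211631774902344, 14.335610389709473), 31.238147735595703) [0.45192532 0.21693867 0.104834  ]
top 0.46 ((437.848388671875, -5.222858428955078), (67.8512954711914, 23.45778465270996), 88.38813781738281) [ 0.43666575 -0.01585685  0.0987053 ]
13.1667
```

View pics/w4.png

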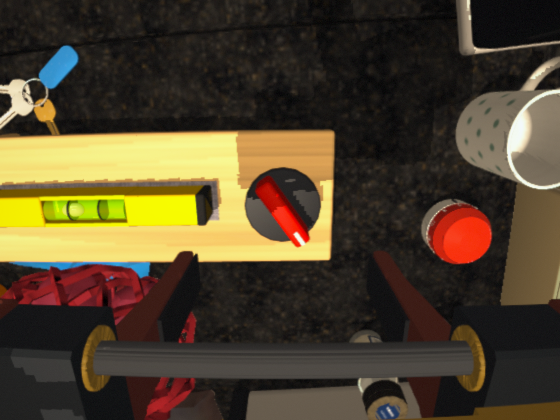

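The bar now points along about 31° in world; at the start it was across the board, so the knob has turned since. In the picture it runs from (262,182) to (300,240), with the bubble at (75,208) on the side away from the knob. I grip at the new angle and push down.

```bash
cat >> h.py <<'E'
def fz(n=5): 
    a=[]
    for _ in range(n): a.append(current_force()[2]); sleep(.02)
    return np.mean(a)
E
python3 - <<'E'
from h import *
q=down(np.radians(121.3))
move_ptp([.4525,.218,.16],q)
move_gripper(.034)
c=capture("wrist");W=cloud(c);d=silhouettes("wrist","knob")
if d:
    p=W[d[0]["region"]];t=p[(p[:,2]>.098)&(p[:,2]<.12)]
    if len(t)>5: print(d[0]["conf"],cv2.minAreaRect((t[:,:2]*1000).astype(np.float32)))
print(servo_line([.4525,.218,.086],rate=.1,contact_N=5),current_position())
move_gripper(.008)
print("gap",current_finger_gap(),current_force(),current_position())
f0=0.6;z=current_position()[2]
for i in range(16):
    z-=.001
    servo_line([.4525,.218,z],rate=.02)
    f=fz();print(i,round(z,4),round(current_position()[2],4),round(f,2))
    if f-f0>9.5: break
print(current_clock(),current_torque())
E
```

```text
0.78 ((453.7960205078125, 216.9934844970703), (57.80524444580078, 13.847257614135742), 31.64326286315918)
False [0.4529101  0.21815891 0.08634761]
gap 0.013802340577175113 [ 1.24021445 -2.65732354  0.58699844] [0.45309895 0.21772657 0.08637405]
0 0.0854 0.0855 2.54
1 0.0844 0.0846 3.22
2 0.0834 0.0837 4.47
3 0.0824 0.0826 4.34
4 0.0814 0.0816 4.74
5 0.0804 0.0807 5.13
6 0.0794 0.0797 5.31
7 0.0784 0.0788 5.96
8 0.0774 0.0779 7.42
9 0.0764 0.0769 7.93
10 0.0754 0.076 9.0
11 0.0744 0.0751 9.94
12 0.0734 0.0742 10.66
20.4917 [-0.83930966 -0.43608225 -0.07934434]
```

```bash
python3 - <<'E'
from h import *
ims=[]
for n in ("wrist","scene","top"):
    c=capture(n);ims.append(c["image"])
    print(n,[(x,[(round(d["conf"],2),np.round(d["xy"],1).tolist()) for d in spot_in(n,x)[:2]]) for x in ("bubble","vial_mid","level")])
w=ims[0];s=cv2.resize(ims[1][190:290,200:320],None,fx=3,fy=3);t=cv2.resize(ims[2][190:270,200:360],None,fx=3,fy=3)
o=np.zeros((600,800,3),np.uint8);o[:300,:360]=s;o[:240,365:365+435]=t[:,:435];o[300:600,:400]=cv2.resize(w,(400,300))
cv2.imwrite("pics/m1.png",o);print(current_clock(),fz())
E
```

```text
wrist [('bubble', []), ('vial_mid', [(0.9, [86.9, 149.0]), (0.74, [460.2, 398.8])]), ('level', [(0.9, [86.3, 149.1])])]
scene [('bubble', []), ('vial_mid', [(0.65, [254.6, 229.3]), (0.19, [241.8, 184.6])]), ('level', [(0.68, [257.1, 227.5])])]
top [('bubble', [(0.75, [385.5, 185.1])]), ('vial_mid', [(0.79, [283.7, 231.1])]), ('level', [(0.56, [286.1, 233.2])])]
21.0917 10.486614985287122
```

View pics/m1.png

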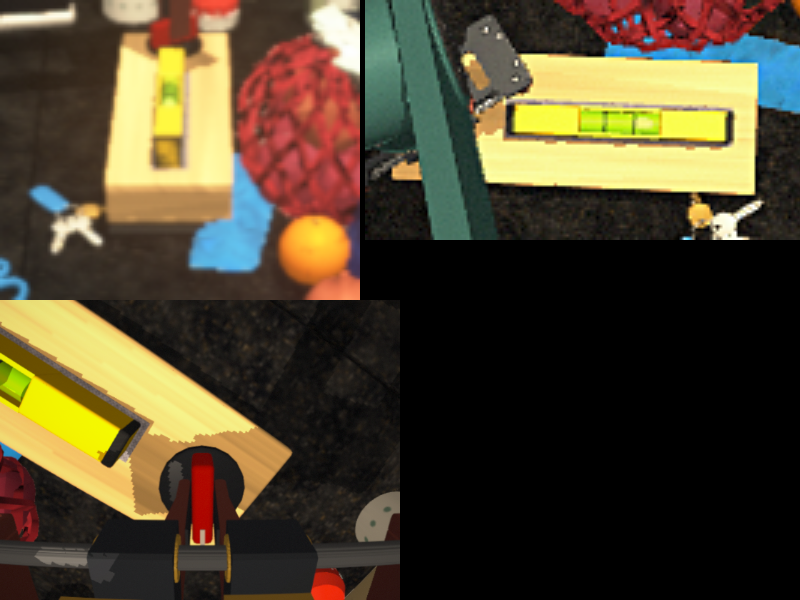

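The bubble shows clearly in the top camera, at the end away from the knob, so the knob end is low as expected. I turn clockwise in steps while holding the push, and read the vial profile from the top camera.

```bash
cat >> h.py <<'E'
def prof(save=None):
    # brightness along the vial, mm along level y (towards knob) from nominal mid
    c=capture("top");s=np.arange(-32,32.1,.5);u=np.array([.0534,.9986,0]);v=np.array([.9986,-.0534,0])
    out=[]
    for w in (-3,-1.5,0,1.5,3):
        X=np.array([.4433,.0585,.089])+s[:,None]/1000*u+w/1000*v
        C=X@c["R"].T+c["t"];x=C[:,:2]/C[:,2:];x=x*(1+c["k1"]*(x**2).sum(1,keepdims=True))
        px=x@c["intrinsics"][:2,:2].T+c["intrinsics"][:2,2]
        out.append(cv2.remap(c["image"],px[None,:,0].astype(np.float32),px[None,:,1].astype(np.float32),cv2.INTER_LINEAR)[0])
    if save: cv2.imwrite(save,cv2.resize(c["image"][215:248,262:310],None,fx=12,fy=12,interpolation=cv2.INTER_NEAREST))
    return s,np.mean(out,0)
def turn(yaw,z,target=10.5):
    servo_line([.4525,.218,z],down(yaw),rate=.02)
    for _ in range(3):
        f=fz(4)
        if abs(f-target)<.8: break
        z-=np.clip((target-f)*.0009,-.002,.002); servo_line([.4525,.218,z],rate=.02)
    return z,f
E
python3 - <<'E'
from h import *
def show():
    s,p=prof()
    for k in range(0,len(s),4): print(int(s[k]),p[k].round().astype(int).tolist(),end=" ")
    print()
show()
yaw=np.radians(121.3);z=.0734
for d in (.25,.25):
    yaw-=d;z+=d*.0043;t0=current_clock()
    z,f=turn(yaw,z);print(yaw,z,f,current_clock()-t0,current_torque().round(3),current_position().round(4))
sleep(.8);show();np.save("st.npy",[yaw,z]);print(current_clock())
E
```

```text
-32 [36, 241, 209] -30 [46, 241, 214] -28 [92, 239, 228] -26 [110, 241, 236] -24 [121, 244, 241] -22 [129, 246, 244] -20 [127, 246, 245] -18 [128, 249, 248] -16 [117, 235, 232] -14 [90, 203, 194] -12 [56, 168, 145] -10 [42, 222, 195] -8 [39, 248, 220] -6 [40, 245, 218] -4 [38, 243, 216] -2 [38, 243, 216] 0 [41, 243, 218] 2 [43, 243, 219] 4 [41, 243, 218] 6 [41, 245, 218] 8 [38, 247, 221] 10 [38, 233, 207] 12 [49, 187, 159] 14 [52, 203, 172] 16 [48, 229, 200] 18 [41, 246, 221] 20 [36, 244, 219] 22 [35, 242, 217] 24 [39, 242, 217] 26 [43, 243, 218] 28 [46, 244, 219] 30 [44, 244, 218] 32 [44, 247, 215] 
1.867084382669122 0.07447500000000001 11.184434536234525 0.46669999999999945 [-0.931 -0.517  0.054] [0.4531 0.2182 0.0753]
1.617084382669122 0.07555000000000002 10.47713833272242 0.4665999999999997 [-0.988 -0.542  0.009] [0.4531 0.218  0.0763]
-32 [59, 251, 240] -30 [42, 246, 221] -28 [42, 244, 218] -26 [39, 241, 213] -24 [60, 238, 217] -22 [100, 237, 228] -20 [111, 243, 240] -18 [125, 251, 248] -16 [114, 216, 214] -14 [93, 168, 167] -12 [118, 212, 207] -10 [114, 236, 232] -8 [92, 240, 230] -6 [60, 235, 214] -4 [40, 243, 216] -2 [40, 244, 218] 0 [39, 244, 217] 2 [37, 243, 216] 4 [37, 243, 216] 6 [37, 245, 218] 8 [37, 250, 224] 10 [42, 223, 200] 12 [57, 133, 117] 14 [45, 223, 198] 16 [39, 249, 222] 18 [38, 245, 220] 20 [41, 243, 219] 22 [41, 242, 218] 24 [43, 242, 218] 26 [44, 243, 219] 28 [45, 243, 220] 30 [42, 244, 219] 32 [38, 231, 200] 
23.0083
```

The profile reads well: lines near -13.5 and +12, bubble centre near -15, moving about 12.8 mm/rad. About 1.1 rad more is needed.

```bash
cat >> h.py <<'E'
def off():
    s,p=prof();b=p[:,0];m=b>75;g=p[:,1]
    n=s[np.argmin(np.where((s>-18)&(s<-8),g,999))];q=s[np.argmin(np.where((s>7)&(s<17),g,999))]
    e=s[m&(s>-31)&(s<31)]
    return (e.min()+e.max())/2-(n+q)/2,e.min(),e.max(),n,q
E
python3 - <<'E'
from h import *
yaw,z=np.load("st.npy")
for d in (.28,.28,.28,.26):
    yaw-=d;z+=d*.0043;z,f=turn(yaw,z);print(yaw,z,f,current_position().round(4))
sleep(1.2)
for _ in range(3):
    o=off();print(o)
    if abs(o[0])<1: break
    d=np.clip(-o[0]/12.8,-.3,.3);yaw-=d;z+=d*.0043;z,f=turn(yaw,z);print("corr",d,z,f);sleep(1.2)
prof("pics/v.png");np.save("st.npy",[yaw,z]);print(current_clock(),fz(),current_torque(),current_finger_gap())
E
```

```text
1.3370843826691219 0.07675400000000002 10.633782484791725 [0.4531 0.2179 0.0775]
1.0570843826691219 0.07795800000000001 10.690520066531377 [0.4531 0.2177 0.0787]
0.7770843826691218 0.07916200000000001 10.73990642149426 [0.4532 0.2175 0.0799]
0.5170843826691218 0.08028 10.89495482666447 [0.4533 0.2173 0.081 ]
(np.float64(-1.0), np.float64(-10.0), np.float64(5.5), np.float64(-14.5), np.float64(12.0))
corr 0.078125 0.0806159375 10.43113786916301
(np.float64(-0.25), np.float64(-10.0), np.float64(7.0), np.float64(-14.5), np.float64(12.0))
27.85 10.379248502441078 [-1.63114541 -0.73200446 -0.01271717] 0.013787050295283685
```

View pics/v.png

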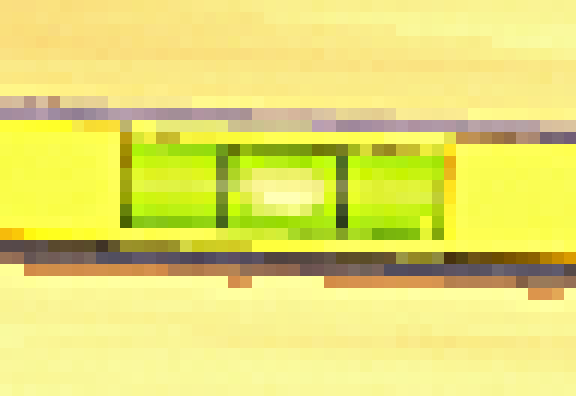

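The bubble at (285,190) sits midway between the lines at (222,190) and (342,190), and the push is about 10 N. I'm handing it in.

```bash
python3 - <<'E'
from h import *
print(off(),fz(),close_job())
E
```

```text
the job is handed in; nothing more can be done
(np.float64(-0.5), np.float64(-10.0), np.float64(6.5), np.float64(-14.5), np.float64(12.0)) 10.77656428673154 None
```

The job is handed in: the level lies on the grey strip, the knob is still held down at about 10 N, which is past the push that seats the shelf, and the bubble is about 0.5 mm off centre; `close_job` returned no verdict.

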